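# Let the ratchet jack down

### The job

Let the small ratchet jack on the table down: press the tail of its pawl down as far as it goes, which frees the arm, push the raised arm down past the teeth until it rests fully on its stop, then press the nose of the pawl back down until it is fully home. Only press and push with the fingers, grasp nothing, and leave the small loose things standing round the jack where they are.

Things in the scene. Friction and masses are not known exactly. Their poses are not given: they have to be found in the camera images.
- jack: Grey steel ratchet jack fixed to the table; base 270 x 62 x 10 mm. Origin on the table straight below the arm's pivot. Its +x runs along the base from the pawl's tail (x = -112 mm) to the arm's free end (125 mm), pointing to the robot's left and 6 to 29 degrees back towards it; +y points at the robot, +z up. Front cheeks 60 mm high hold the arm, rear cheeks 101 mm high the pawl at x = -66, z = 93 mm.
- lift_arm (a joint): Angle of the steel arm, rad: 0 = level, fully down on its stop; positive = free end raised; start 0.77 to 0.84, upper stop 0.86. It turns about pivot_pin in the jack's xz plane. With the pawl engaged teeth block lowering at 0.76, 0.54 and 0.32; below 0.08 all teeth are clear of the pawl. With the pawl free the stiff hinge holds the arm where it is left; a push of 3 to 8 N on the pad lowers it.
- pawl (a joint): Angle of the pawl, rad: 0 = fully home, hook between the teeth (start); 0.26 = fully free, at its stop; the hook clears the teeth above 0.16. A stiff rocker without a spring: it stays where it is left. Pressing the tail down frees it (5 to 8 N; up to 16 N if a tooth has been pushed hard against it), the nose down brings it home (4 to 6 N). It goes home only with no tooth under the hook, as when the arm is fully down.
- tail_top (a point): Top centre of the pawl's tail plate, a ribbed dark steel plate 24 (along x) x 18 mm at the pawl's outer end over the rear of the base, away from the arm: 108 mm above the table with the pawl home; goes 12 mm down as the pawl goes from home to fully free.
- nose_top (a point): Top centre of the pawl's nose plate, a smooth dark steel plate 20 (along x) x 18 mm above the hook, over the arm's pivot and toothed sector: 121 mm above the table with the pawl home, 17 mm higher when fully free.
- pad_top (a point): Top centre of the round black rubber pad, 40 mm in diameter, on the free end of the arm; it tilts with the arm. 125 mm along the arm from pivot_pin and 18 mm above the arm's middle line; 63 mm above the table when the arm is fully down, about 145 mm at the start.
- pivot_pin (a point): Centre of the arm's pivot pin, 45 mm above the table over the jack's origin. The point's x axis is the jack's +x, its z axis up.
- solder_spool: Loose solder spool, 57 mm across, 42 mm high, standing on its flange beside the jack; a bystander. Origin at its underside.
- capacitor: Loose can capacitor, 25 mm across, 40 mm high, standing beside the jack; a bystander. Origin at its underside.
- relay_spare: Loose cube relay, 21 x 28 x 35 mm, standing beside the jack; a bystander. Origin at its underside.
- heatsink_small: Loose finned heat sink, 30 x 35 x 20 mm, behind the jack; a bystander. Origin at its underside.

How it is judged:
By the outcome, as a careful person would: the job done as asked, in the order asked, and still so for the second after the job is handed in, with the robot touching nothing.
It also fails if it takes over 51 s, if anything falls off the work surface, if the arm or the gripper's body presses on something with over 40 N, if the wrist force passes 120 N, or if a joint passes its speed limit or range.

### The arm

A 6-joint arm with a two-finger parallel gripper is mounted at the origin on the work surface; the furniture and walls round the work are solid. World frame = base frame: x ahead of the robot, y to its left, z up, the work surface at z = 0. Lengths are in m, angles in rad, forces in N, time in s.
With the tool pointing down it reaches from about 0.3 to 0.775 m from the base axis. Payload 14.6 kg.
Tool frame: the origin (TCP) lies on the centre line of the jaws, within the pads' length; the fingertips stand 11 mm ahead of it and the grasp point (between the pads) lies 8 mm behind it; y points along the fingers, x is the direction in which the jaws open and shut, and the axes are right-handed (so a half turn about y gives the same grasp; the last joint's range is limited). The gripper opens to 94 mm and grips with 3 to 60 N. Pads are 16 mm wide; open, the fingers measure 119 mm over their backs; the gripper's body (75 mm by 177 mm) begins 78 mm behind the grasp point.
Start: joints at [1.17, 0.3, 1.521, -0, 1.321, -0.067], TCP at [0.18, 0.52, 0.216] pointing down, gripper open.
Joint ranges: [-3.03, 3.03], [-0.79, 2.21], [0.23, 2.52], [-1.04, 4.18], [0, 3.07], [-2.55, 2.55]. Speed limits (rad/s): [2.22, 2.22, 2.57, 3.14, 3.14, 3.14].

### API

Orientations are given as [roll, pitch, yaw] about the fixed x, y, z axes, in that order (R = Rz(yaw) Ry(pitch) Rx(roll)).
In Python, from station import ctrl, imaging gives the robot as it stands. The module is installed in compiled form; this text tells all that it offers.
- The arm moves only by the tool apply_moves, never from a script. Its argument "deltas" is a list of rows, each an object with "dp": the shift along the tool's x, y, z in m, a list of three; "roll": the turn about the tool's y in rad; "grip": the closure, from -1 (fully open) to 1 (shut). In form: [{"dp": [tx, ty, tz], "roll": roll, "grip": grip}, ...]. A call has 1 to 10 rows; each row shifts and turns the commanded pose from where the row before left it, along the tool's axes as they then stand; what a row does not reach is not made up. A row lasts 1/8 s, in which the tool goes at most 62.5 mm and 10.7 degrees, less where a joint would pass 70% of its speed; a pose out of reach is approached as far as the arm can. A call with a gripper value outside its range is refused whole. The fingers move at their own pace and stop on an object; "newtons" is the grip in N (left out, the last holds). Time passes only in rows, so rows that do not move let the fingers close. It gives the time, the measured TCP pose, the force and the opening at its end, in the units of the state.
- ctrl.get_obs(): the state, without advancing time (a new reading comes with each control period).
- imaging.camera(name): name is "scene" or "top" or "wrist"; returns the picture (480x640x3 uint8, blue, green, red); there is no depth.
- imaging.camera_info(name): a dict with "K" (3x3 intrinsics, pixels), "world_from_camera" (4x4, takes a point from camera to world coordinates). Camera axes: x right, y down, z forward; pixel columns grow to the right and rows downward; lengths in m; the calibration is good to about 2 mm. A picture is of the moment at which its call begins: read the wrist's pose just before it. camera_info takes no time and is no camera call; for the wrist camera it gives the pose at the moment of the call.
- ctrl.hand_in(): hands the job in, once; it reports no verdict.
The state is a dict: "time_s": time; "qpos": joint angles; "joint_vel": joint speeds; "tau": joint torques, N m; "ee_pos": TCP position; "eef_rot": TCP orientation; "force": force on the tool from outside, world axes, zero at the start; "moment": the same for the moment, N m; "grip_width": finger opening in m.
Only numpy, scipy, OpenCV 4.12 (cv2) and the standard library are available. Lean on these libraries where they do the work, as an engineer would, in place of code of your own. Each camera call takes 0.05 s, during which the arm holds its last target. There are 200 camera calls.

## Working session

There is one attempt and no reset: what is moved stays moved. The work goes in short steps, Python scripts to look and compute and a tool call to move; the robot and the scene stay as the last step left them, time stands still between calls to the robot, and variables do not carry over. Pictures are saved under pics/ and viewed, about 8 in all and at most 12, crops included, and the job is handed in when it is done.

Besides the shell and the picture viewer there is one more tool, called after ">>>" in YAML: its name, and indented under it one key for each argument. apply_moves: Moves the arm, as the interface text tells. Its arguments: {"type":"object","properties":{"deltas":{"type":"array"},"newtons":{"type":"number"}},"required":["deltas"]}

```bash
mkdir -p pics; python3 - <<'E'
from station import ctrl, imaging
import cv2,numpy as np
o=ctrl.get_obs()
for k in o: print(k,np.round(o[k],4))
for n in("scene","top"):
    cv2.imwrite(f"pics/{n}0.png",imaging.camera(n)); i=imaging.camera_info(n); print(n,np.round(i["K"],1).tolist(),np.round(i["world_from_camera"],4).tolist())
E
```

```text
time_s 0.0
qpos [ 1.1704  0.3005  1.5216 -0.      1.3207 -0.0666]
joint_vel [ 0.0001  0.0004  0.0012  0.0014  0.0011 -0.0028]
tau [ 7.00000e-04 -5.31809e+01 -3.52729e+01  7.08000e-02  2.45000e-02
 -1.00000e-04]
ee_pos [0.1801 0.5194 0.2159]
eef_rot [-1.5707e+00  1.2000e-03  1.2370e+00]
force [-0.1285 -0.4319  0.1083]
moment [-0.0155 -0.0236 -0.0278]
grip_width 0.0938
scene [[623.5, 0.0, 322.7], [0.0, 623.5, 240.5], [0.0, 0.0, 1.0]] [[0.7054, -0.4696, 0.5309, -0.146], [-0.7085, -0.4901, 0.5078, -0.4117], [0.0217, -0.7343, -0.6784, 0.8423], [0.0, 0.0, 0.0, 1.0]]
top [[520.8, 0.0, 313.9], [0.0, 520.8, 246.2], [0.0, 0.0, 1.0]] [[-0.0165, -0.9877, 0.1553, 0.2587], [-0.9996, 0.0197, 0.0187, 0.1252], [-0.0215, -0.155, -0.9877, 0.9588], [0.0, 0.0, 0.0, 1.0]]
```

View pics/scene0.png

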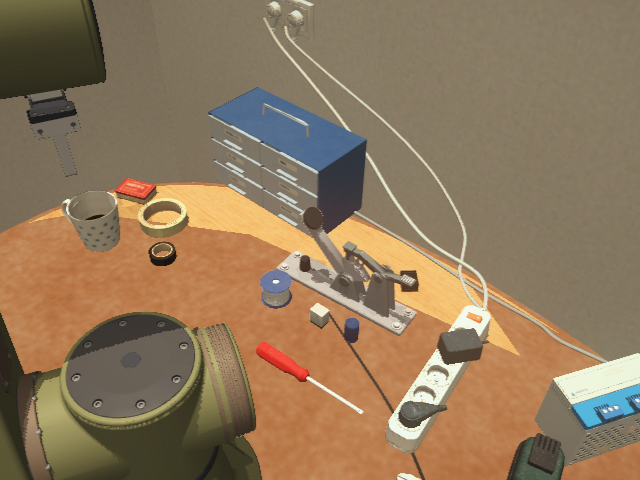

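View pics/top0.png

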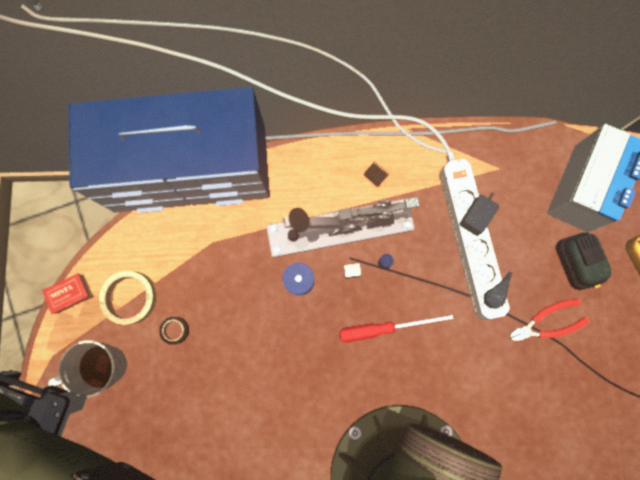

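The scene view shows the jack around (345,290), with the pad at (313,217) and the tail at (408,281). In the top view the base runs from (270,240) to (413,220), the pad is at (298,218) and the tail at (411,203). I'll enlarge both.

```bash
python3 - <<'E'
import cv2,numpy as np
a=cv2.imread("pics/scene0.png")[195:345,260:430]; b=cv2.imread("pics/top0.png")[185:265,260:425]
cv2.imwrite("pics/c1.png",cv2.resize(a,None,fx=4,fy=4,interpolation=3))
cv2.imwrite("pics/c2.png",cv2.resize(b,None,fx=4.8,fy=4.8,interpolation=3))
E
```

```text
(no output)
```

View pics/c1.png

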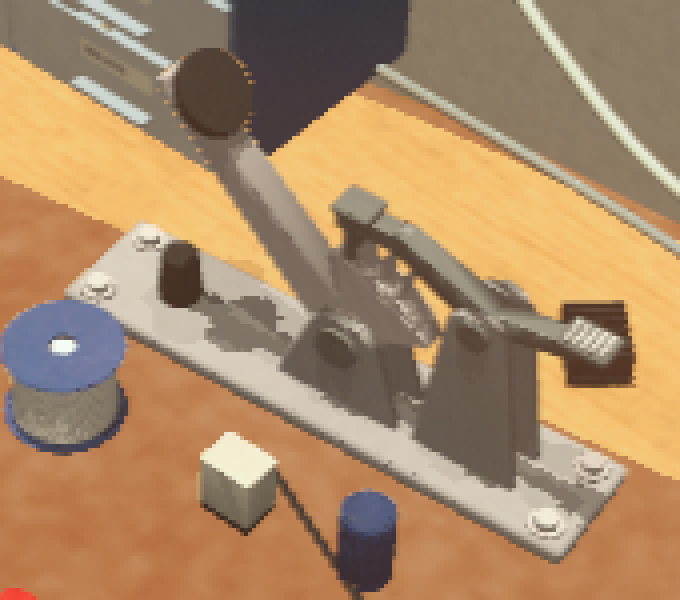

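View pics/c2.png

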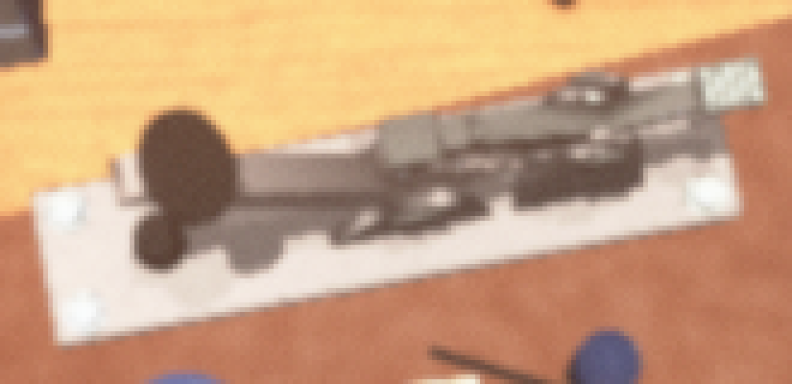

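```bash
cat > fit.py <<'E'
import numpy as np
from scipy.optimize import least_squares
C={"scene":(np.array([[623.5,0,322.7],[0,623.5,240.5],[0,0,1]]),np.array([[0.7054,-0.4696,0.5309,-0.146],[-0.7085,-0.4901,0.5078,-0.4117],[0.0217,-0.7343,-0.6784,0.8423],[0,0,0,1]])),
"top":(np.array([[520.8,0,313.9],[0,520.8,246.2],[0,0,1]]),np.array([[-0.0165,-0.9877,0.1553,0.2587],[-0.9996,0.0197,0.0187,0.1252],[-0.0215,-0.155,-0.9877,0.9588],[0,0,0,1]]))}
def proj(n,p):
    K,T=C[n]; q=K@(T[:3,:3].T@(p-T[:3,3])); return q[:2]/q[2]
def S(u,v): return [(u+.5)/4-.5+260,(v+.5)/4-.5+195]
def Tp(u,v): return [(u+.5)/4.8-.5+260,(v+.5)/4.8-.5+185]
obs=[("scene","tail",S(592,339)),("scene","nose",S(360,204)),("scene","pad",S(213,93)),("scene","nr",S(557,556)),("scene","fr",S(628,468)),("scene","nl",S(66,292)),("scene","fl",S(147,224)),
("top","tail",Tp(731,84)),("top","nose",Tp(410,140)),("top","pad",Tp(187,167)),("top","nl",Tp(57,345)),("top","nr",Tp(742,213)),("top","fl",Tp(35,190))]
def pts(x):
    tx,ty,yaw,xc,a,xt,xn=x[:7]
    loc=dict(tail=(xt,0,.108),nose=(xn,0,.121),pad=(.125*np.cos(a)-.018*np.sin(a),0,.045+.125*np.sin(a)+.018*np.cos(a)),
     nr=(xc-.135,.031,.01),fr=(xc-.135,-.031,.01),nl=(xc+.135,.031,.01),fl=(xc+.135,-.031,.01))
    c,s=np.cos(yaw),np.sin(yaw)
    return {k:np.array([tx+c*p[0]-s*p[1],ty+s*p[0]+c*p[1],p[2]]) for k,p in loc.items()}
def res(x):
    P=pts(x); return np.concatenate([proj(n,P[k])-np.array(o) for n,k,o in obs]+[[(x[4]-.8)*20,(x[5]+.112)*500]])
if __name__=="__main__":
    r=least_squares(res,[.4,.1,1.8,0,.8,-.112,-.01],loss="soft_l1")
    print(np.round(r.x,4),"dirs yaw deg",np.degrees(r.x[2]))
    R=res(r.x)
    for i,o in enumerate(obs): print(o[0],o[1],np.round(R[2*i:2*i+2],2))
    for k,p in pts(r.x).items(): print(k,np.round(p,4),round(np.hypot(*p[:2]),3))
E
python3 fit.py
```

```text
[ 0.444   0.0864  1.7385  0.0071  0.7497 -0.1118  0.0024] dirs yaw deg 99.60800701312105
scene tail [-0.01 -0.11]
scene nose [ 0.04 -0.7 ]
scene pad [ 0.22 -0.62]
scene nr [1.36 0.25]
scene fr [ 1.29 -0.16]
scene nl [-0.66 -0.85]
scene fl [-0.97 -2.1 ]
top tail [0.24 0.64]
top nose [ 0.17 -0.14]
top pad [-0.03  0.04]
top nl [0.15 0.33]
top nr [1.29 0.86]
top fl [-0.95  0.18]
tail [ 0.4627 -0.0239  0.108 ] 0.463
nose [0.4436 0.0887 0.121 ] 0.452
pad [0.4308 0.1645 0.1433] 0.461
nr [ 0.4348 -0.0449  0.01  ] 0.437
fr [ 0.4959 -0.0345  0.01  ] 0.497
nl [0.3897 0.2213 0.01  ] 0.448
fl [0.4509 0.2317 0.01  ] 0.507
```

```bash
python3 - <<'E'
from fit import *
def ray(n,u,v,z):
    K,T=C[n]; d=T[:3,:3]@np.linalg.inv(K)@[u,v,1]; o=T[:3,3]; return np.round(o+d*(z-o[2])/d[2],3)
print("bottom corner scene/top",ray("scene",304,231,0),ray("top",268,196,0))
f=lambda x: np.concatenate([proj("scene",x)-[321,178],proj("top",x)-[266,173]])
r=least_squares(f,[.5,.2,.1]);print("top front right",r.x,r.fun)
f=lambda x: np.concatenate([proj("scene",x)-[366,143],proj("top",x)-[253,89]])
r=least_squares(f,[.5,.2,.1]);print("top back right",r.x,r.fun)
print("front left base", ray("top",75,182,0.1),ray("top",75,205,0))
E
```

```text
bottom corner scene/top [0.506 0.265 0.   ] [0.508 0.229 0.   ]
top front right [0.50183099 0.21486308 0.16341164] [ 0.77149499 -0.14227585 -0.41402655  0.55103172]
top back right [0.64488919 0.23549061 0.16238725] [ 0.30378627 -0.07738894 -0.15828019  0.20761894]
front left base [0.514 0.551 0.1  ] [0.498 0.598 0.   ]
```

>>> apply_moves:
  deltas:
    - {"dp": [0,-0.02,0],"roll": -0.167,"grip": 1}
    - {"dp": [0,-0.02,0],"roll": -0.167,"grip": 1}
    - {"dp": [0,-0.01,0],"roll": -0.167,"grip": 1}
    - {"dp": [-0.05,0,-0.013],"roll": 0,"grip": 1}
    - {"dp": [-0.05,0,-0.013],"roll": 0,"grip": 1}
    - {"dp": [-0.05,0,-0.013],"roll": 0,"grip": 1}
    - {"dp": [-0.05,0,-0.013],"roll": 0,"grip": 1}
    - {"dp": [-0.05,0,-0.013],"roll": 0,"grip": 1}
    - {"dp": [-0.05,0,-0.013],"roll": 0,"grip": 1}
    - {"dp": [-0.05,0,-0.013],"roll": 0,"grip": 1}
  newtons: 20

```text
time_s: 1.35
ee_pos: [0.3284, 0.1881, 0.2664]
eef_rot: [-1.571, 0.0, 1.738]
force: [0.5, 0.3, 0.5]
grip_width: 0.0009
```

>>> apply_moves:
  deltas:
    - {"dp": [-0.047,0,-0.0195],"roll": 0,"grip": 1}
    - {"dp": [-0.047,0,-0.0195],"roll": 0,"grip": 1}
    - {"dp": [-0.047,0,-0.0195],"roll": 0,"grip": 1}
    - {"dp": [-0.047,0.04,-0.0195],"roll": 0,"grip": 1}
    - {"dp": [-0.047,0.05,-0.0195],"roll": 0,"grip": 1}
    - {"dp": [0,0,0],"roll": 0,"grip": 1}
    - {"dp": [0,0,0],"roll": 0,"grip": 1}
    - {"dp": [0,0,0],"roll": 0,"grip": 1}

```text
time_s: 2.35
ee_pos: [0.4593, -0.0182, 0.1853]
eef_rot: [-1.573, 0.001, 1.739]
force: [-0.1, 0.2, -0.1]
grip_width: 0.0003
```

```bash
python3 - <<'E'
from station import ctrl, imaging
import cv2,numpy as np
o=ctrl.get_obs(); print(o["ee_pos"],o["force"])
i=imaging.camera_info("wrist"); w=imaging.camera("wrist"); s=imaging.camera("scene")
T=i["world_from_camera"]
for n,p in dict(tail=(.4627,-.0239,.108),tip=(*o["ee_pos"][:2],o["ee_pos"][2]-.011)).items():
    q=i["K"]@(T[:3,:3].T@(np.array(p)-T[:3,3])); print(n,q[:2]/q[2])
cv2.imwrite("pics/w1.png",np.hstack([cv2.resize(w,(400,300)),cv2.resize(s[195:345,300:500],(400,300),interpolation=3)]))
E
```

```text
[ 0.45930655 -0.01819961  0.18533845] [-0.14603897  0.24360474 -0.13453806]
tail [315.18669405 254.91256545]
tip [325.44585864 291.68897336]
```

View pics/w1.png

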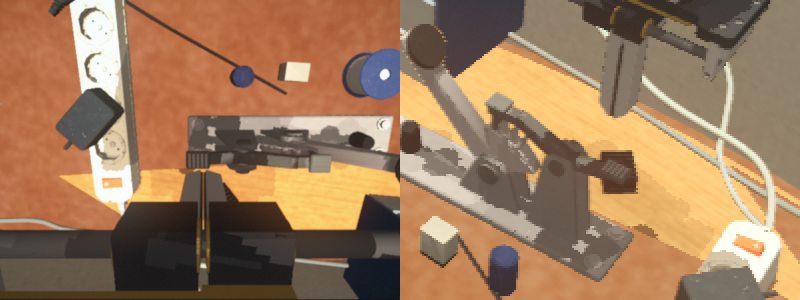

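The wrist view shows the tail plate at (197,160), which is (315,256) at full size. The prediction was (315,255), so the pose is confirmed. Next I press the tail.

>>> apply_moves:
  deltas:
    - {"dp": [-0.0095,0.02,-0.0025],"roll": 0,"grip": 1}
    - {"dp": [0,0.03,0],"roll": 0,"grip": 1}
    - {"dp": [0,0.01,0],"roll": 0,"grip": 1}
    - {"dp": [0,0,0],"roll": 0,"grip": 1}
    - {"dp": [0,0,0],"roll": 0,"grip": 1}

```text
time_s: 3.08
ee_pos: [0.4637, -0.0279, 0.1251]
eef_rot: [-1.572, 0.0, 1.738]
force: [0.3, 0.8, -0.3]
grip_width: 0.0004
```

>>> apply_moves:
  deltas:
    - {"dp": [0,0.003,0],"roll": 0,"grip": 1}
    - {"dp": [0,0.003,0],"roll": 0,"grip": 1}
    - {"dp": [0,0.003,0],"roll": 0,"grip": 1}
    - {"dp": [0,0,0],"roll": 0,"grip": 1}

```text
time_s: 3.58
ee_pos: [0.4636, -0.0284, 0.1153]
eef_rot: [-1.572, 0.001, 1.738]
force: [0.8, -3.2, 3.0]
grip_width: 0.0003
```

>>> apply_moves:
  deltas:
    - {"dp": [0,0.002,0],"roll": 0,"grip": 1}
    - {"dp": [0,0.002,0],"roll": 0,"grip": 1}
    - {"dp": [0,0.002,0],"roll": 0,"grip": 1}
    - {"dp": [0,0,0],"roll": 0,"grip": 1}

```text
time_s: 4.08
ee_pos: [0.4637, -0.0286, 0.1095]
eef_rot: [-1.572, 0.001, 1.738]
force: [0.8, -5.5, 5.4]
grip_width: 0.0002
```

>>> apply_moves:
  deltas:
    - {"dp": [0,0.002,0],"roll": 0,"grip": 1}
    - {"dp": [0,0.001,0],"roll": 0,"grip": 1}
    - {"dp": [0,0,0],"roll": 0,"grip": 1}

```text
time_s: 4.45
ee_pos: [0.4638, -0.0287, 0.1065]
eef_rot: [-1.572, 0.002, 1.738]
force: [1.0, -5.5, 5.7]
grip_width: 0.0007
```

>>> apply_moves:
  deltas:
    - {"dp": [0,0.001,0],"roll": 0,"grip": 1}
    - {"dp": [0,0.001,0],"roll": 0,"grip": 1}
    - {"dp": [0,0,0],"roll": 0,"grip": 1}

```text
time_s: 4.82
ee_pos: [0.4641, -0.0287, 0.1059]
eef_rot: [-1.573, 0.002, 1.738]
force: [-5.9, -5.5, 24.0]
grip_width: 0.0004
```

>>> apply_moves:
  deltas:
    - {"dp": [0,0.001,0],"roll": 0,"grip": 1}
    - {"dp": [0,0.001,0],"roll": 0,"grip": 1}
    - {"dp": [0,0,0],"roll": 0,"grip": 1}

```text
time_s: 5.2
ee_pos: [0.4645, -0.0287, 0.1055]
eef_rot: [-1.575, 0.002, 1.738]
force: [-15.2, -4.6, 47.0]
grip_width: 0.0002
```

>>> apply_moves:
  deltas:
    - {"dp": [0,-0.04,0],"roll": 0,"grip": 1}
    - {"dp": [0,-0.04,0],"roll": 0,"grip": 1}
    - {"dp": [0,-0.03,0],"roll": 0,"grip": 1}
    - {"dp": [0.045,0,0],"roll": 0,"grip": 1}
    - {"dp": [0.045,0,0],"roll": 0,"grip": 1}
    - {"dp": [0.045,0,0],"roll": 0,"grip": 1}
    - {"dp": [0.045,0,0],"roll": 0,"grip": 1}
    - {"dp": [0,0,0],"roll": 0,"grip": 1}
    - {"dp": [0,0,0],"roll": 0,"grip": 1}

```text
time_s: 6.32
ee_pos: [0.4332, 0.1492, 0.2118]
eef_rot: [-1.57, 0.0, 1.738]
force: [0.0, -0.4, -0.0]
grip_width: 0.0005
```

```bash
cat > look.py <<'E'
from station import ctrl, imaging
import cv2,numpy as np,sys
o=ctrl.get_obs(); d=np.array(o["ee_pos"])-[.444,.0864,.011]; c,s=np.cos(1.7385),np.sin(1.7385)
print("tip jack",np.round([c*d[0]+s*d[1],-s*d[0]+c*d[1],d[2]],4),np.round(o["force"],1))
w=imaging.camera("wrist"); s=imaging.camera("scene")
cv2.imwrite(sys.argv[1],np.hstack([cv2.resize(w,(300,225)),np.zeros((225,0,3),np.uint8)]) if 0 else np.hstack([cv2.copyMakeBorder(cv2.resize(w,(320,240)),0,240,0,0,0),cv2.resize(s[190:340,280:430],(480,480),interpolation=3)]))
E
python3 look.py pics/l1.png
```

```text
tip jack [6.370e-02 2.000e-04 2.008e-01] [ 0.  -0.4 -0. ]
```

View pics/l1.png

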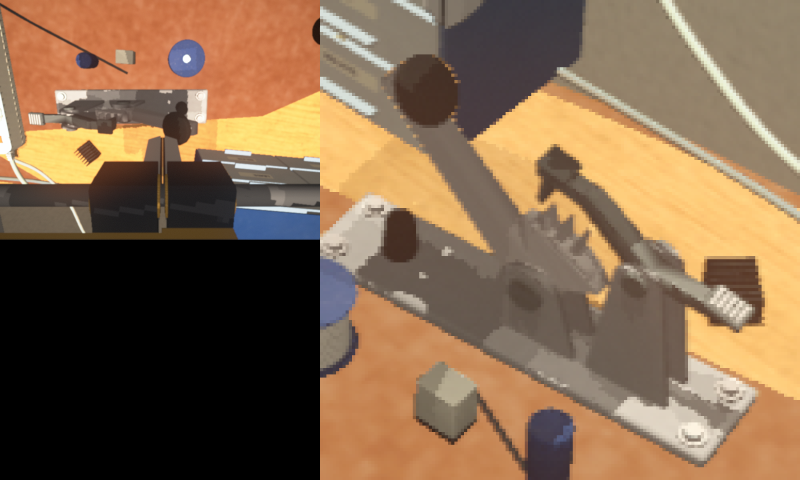

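The pawl is fully up and its hook, at (545,185), is clear of the teeth. The pad is still raised at (425,90) and the bystanders haven't moved. Next I push the pad down along its arc.

>>> apply_moves:
  deltas:
    - {"dp": [0,0.03,0],"roll": 0,"grip": 1}
    - {"dp": [0,0.01,0],"roll": 0,"grip": 1}
    - {"dp": [0,0.005,0],"roll": 0,"grip": 1}
    - {"dp": [0,0.005,0],"roll": 0,"grip": 1}
    - {"dp": [0,0,0],"roll": 0,"grip": 1}

```text
time_s: 7.05
ee_pos: [0.4333, 0.1495, 0.1622]
eef_rot: [-1.571, -0.0, 1.738]
force: [-0.5, 0.4, -0.2]
grip_width: 0.0006
```

>>> apply_moves:
  deltas:
    - {"dp": [0.003,0.003,0],"roll": 0,"grip": 1}
    - {"dp": [0.003,0.003,0],"roll": 0,"grip": 1}
    - {"dp": [0.003,0.003,0],"roll": 0,"grip": 1}
    - {"dp": [0.003,0.003,0],"roll": 0,"grip": 1}
    - {"dp": [0,0,0],"roll": 0,"grip": 1}

```text
time_s: 7.68
ee_pos: [0.4313, 0.1617, 0.15]
eef_rot: [-1.571, -0.0, 1.738]
force: [0.9, -0.3, 0.2]
grip_width: 0.0008
```

```bash
python3 look.py pics/l2.png
```

```text
tip jack [ 0.0764 -0.      0.139 ] [ 0.9 -0.3  0.2]
```

View pics/l2.png

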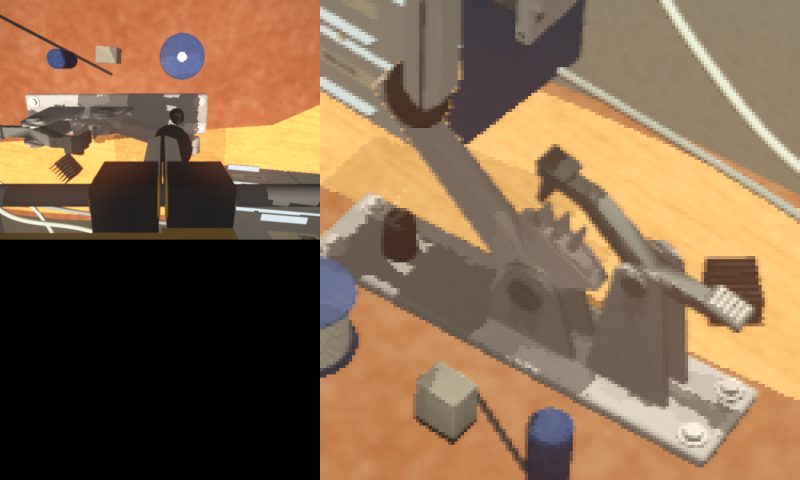

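The tip is right at the pad face, centred on it at about (425,100), and the arm hasn't moved. I continue along the arc.

>>> apply_moves:
  deltas:
    - {"dp": [0.003,0.003,0],"roll": 0,"grip": 1}
    - {"dp": [0.003,0.003,0],"roll": 0,"grip": 1}
    - {"dp": [0.003,0.003,0],"roll": 0,"grip": 1}
    - {"dp": [0,0,0],"roll": 0,"grip": 1}

```text
time_s: 8.28
ee_pos: [0.4297, 0.1705, 0.1409]
eef_rot: [-1.571, -0.0, 1.738]
force: [-0.2, 1.5, -0.9]
grip_width: 0.0003
```

>>> apply_moves:
  deltas:
    - {"dp": [0.003,0.004,0],"roll": 0,"grip": 1}
    - {"dp": [0.003,0.004,0],"roll": 0,"grip": 1}
    - {"dp": [0.003,0.004,0],"roll": 0,"grip": 1}
    - {"dp": [0,0,0],"roll": 0,"grip": 1}

```text
time_s: 8.78
ee_pos: [0.4282, 0.1794, 0.1288]
eef_rot: [-1.571, -0.0, 1.738]
force: [0.1, -0.3, 0.3]
grip_width: 0.0005
```

```bash
python3 look.py pics/l3.png
```

```text
tip jack [0.0943 0.     0.1178] [ 0.1 -0.3  0.3]
```

View pics/l3.png

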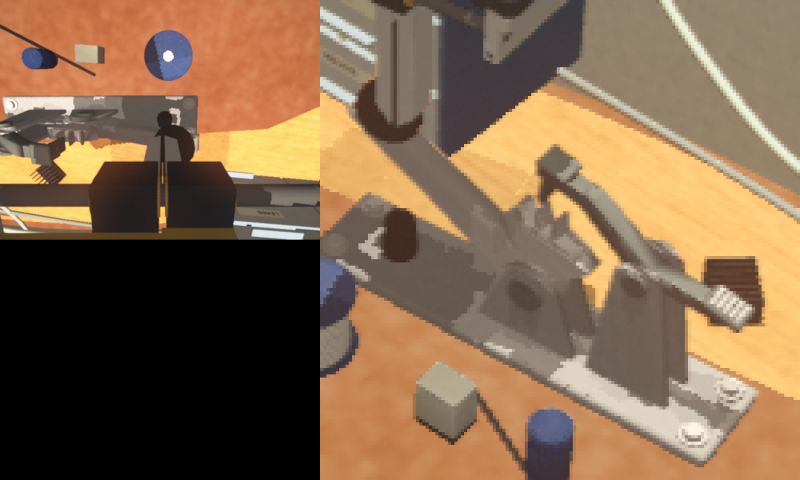

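The arm is following: the pad has dropped to (385,115) and the pawl is still free. I keep going.

>>> apply_moves:
  deltas:
    - {"dp": [0.0035,0.005,0],"roll": 0,"grip": 1}
    - {"dp": [0.003,0.005,0],"roll": 0,"grip": 1}
    - {"dp": [0.003,0.005,0],"roll": 0,"grip": 1}
    - {"dp": [0.003,0.005,0],"roll": 0,"grip": 1}
    - {"dp": [0.0025,0.005,0],"roll": 0,"grip": 1}
    - {"dp": [0.002,0.005,0],"roll": 0,"grip": 1}
    - {"dp": [0.002,0.005,0],"roll": 0,"grip": 1}
    - {"dp": [0,0,0],"roll": 0,"grip": 1}

```text
time_s: 9.88
ee_pos: [0.4249, 0.1981, 0.0936]
eef_rot: [-1.57, -0.0, 1.738]
force: [-0.4, -0.6, 0.6]
grip_width: 0.0005
```

>>> apply_moves:
  deltas:
    - {"dp": [0.001,0.004,0],"roll": 0,"grip": 1}
    - {"dp": [0.001,0.004,0],"roll": 0,"grip": 1}
    - {"dp": [0,0.004,0],"roll": 0,"grip": 1}
    - {"dp": [0,0,0],"roll": 0,"grip": 1}

```text
time_s: 10.38
ee_pos: [0.4247, 0.1999, 0.0817]
eef_rot: [-1.571, 0.0, 1.738]
force: [-0.5, -0.7, 0.8]
grip_width: 0.0003
```

>>> apply_moves:
  deltas:
    - {"dp": [0,0.003,0],"roll": 0,"grip": 1}
    - {"dp": [0,0.002,0],"roll": 0,"grip": 1}
    - {"dp": [0,0.001,0],"roll": 0,"grip": 1}
    - {"dp": [0,0,0],"roll": 0,"grip": 1}

```text
time_s: 10.88
ee_pos: [0.4248, 0.1997, 0.0759]
eef_rot: [-1.571, 0.0, 1.738]
force: [0.2, 2.2, 1.9]
grip_width: 0.0005
```

>>> apply_moves:
  deltas:
    - {"dp": [0,0.001,0],"roll": 0,"grip": 1}
    - {"dp": [0,0.001,0],"roll": 0,"grip": 1}
    - {"dp": [0,0,0],"roll": 0,"grip": 1}

```text
time_s: 11.25
ee_pos: [0.4248, 0.1999, 0.0741]
eef_rot: [-1.571, -0.0, 1.738]
force: [-0.3, 4.2, 5.6]
grip_width: 0.0005
```

>>> apply_moves:
  deltas:
    - {"dp": [0,0.001,0],"roll": 0,"grip": 1}
    - {"dp": [0,0.001,0],"roll": 0,"grip": 1}
    - {"dp": [0,0,0],"roll": 0,"grip": 1}

```text
time_s: 11.62
ee_pos: [0.425, 0.2, 0.0736]
eef_rot: [-1.572, -0.0, 1.738]
force: [-9.6, 1.0, 29.3]
grip_width: 0.0002
```

The arm is on its stop: the tip is at 63 mm with 29 N. Next is the nose.

>>> apply_moves:
  deltas:
    - {"dp": [0,-0.04,0],"roll": 0,"grip": 1}
    - {"dp": [0,-0.04,0],"roll": 0,"grip": 1}
    - {"dp": [0,-0.04,0],"roll": 0,"grip": 1}
    - {"dp": [-0.04,0,0],"roll": 0,"grip": 1}
    - {"dp": [-0.04,0,0],"roll": 0,"grip": 1}
    - {"dp": [-0.038,0,0],"roll": 0,"grip": 1}
    - {"dp": [0,0,0],"roll": 0,"grip": 1}
    - {"dp": [0,0,0],"roll": 0,"grip": 1}

```text
time_s: 12.62
ee_pos: [0.4441, 0.0836, 0.1917]
eef_rot: [-1.57, 0.0, 1.738]
force: [-0.8, 0.1, -0.4]
grip_width: 0.0005
```

```bash
python3 look.py pics/l4.png
```

```text
tip jack [-0.0028  0.0003  0.1807] [-0.8  0.1 -0.4]
```

View pics/l4.png

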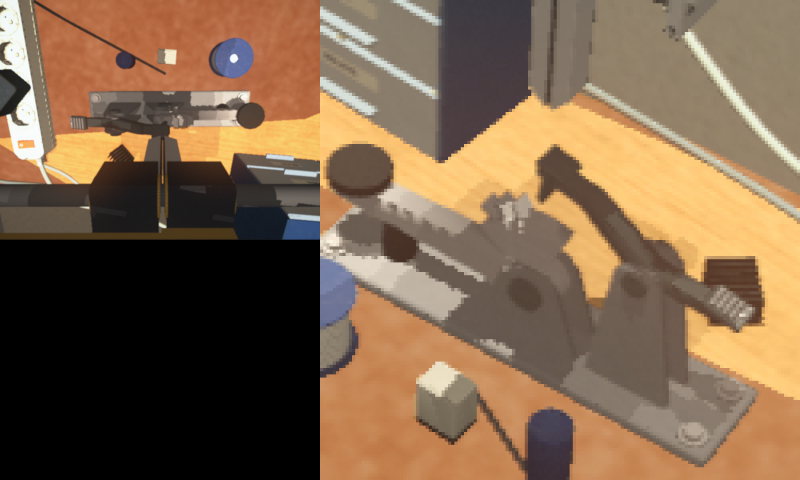

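The arm is level with the pad at (360,170). The pawl is still free, with the finger above its nose at (560,155). I press the nose now.

>>> apply_moves:
  deltas:
    - {"dp": [0,0.02,0],"roll": 0,"grip": 1}
    - {"dp": [0,0.015,0],"roll": 0,"grip": 1}
    - {"dp": [0,0.004,0],"roll": 0,"grip": 1}
    - {"dp": [0.001,0.004,0],"roll": 0,"grip": 1}
    - {"dp": [0,0,0],"roll": 0,"grip": 1}

```text
time_s: 13.35
ee_pos: [0.4444, 0.0846, 0.1492]
eef_rot: [-1.571, 0.0, 1.738]
force: [-0.5, -0.2, -0.9]
grip_width: 0.0006
```

>>> apply_moves:
  deltas:
    - {"dp": [0.001,0.003,0],"roll": 0,"grip": 1}
    - {"dp": [0.001,0.003,0],"roll": 0,"grip": 1}
    - {"dp": [0.001,0.003,0],"roll": 0,"grip": 1}
    - {"dp": [0.001,0.003,0],"roll": 0,"grip": 1}
    - {"dp": [0,0,0],"roll": 0,"grip": 1}

```text
time_s: 13.98
ee_pos: [0.4438, 0.0886, 0.1373]
eef_rot: [-1.572, -0.0, 1.738]
force: [0.2, 1.1, 2.0]
grip_width: 0.0007
```

>>> apply_moves:
  deltas:
    - {"dp": [0,0.002,0],"roll": 0,"grip": 1}
    - {"dp": [0,0.001,0],"roll": 0,"grip": 1}
    - {"dp": [0,0.001,0],"roll": 0,"grip": 1}
    - {"dp": [0,0,0],"roll": 0,"grip": 1}

```text
time_s: 14.48
ee_pos: [0.4437, 0.0886, 0.1332]
eef_rot: [-1.571, -0.0, 1.738]
force: [0.9, 4.3, 4.9]
grip_width: 0.0007
```

>>> apply_moves:
  deltas:
    - {"dp": [0,0.001,0],"roll": 0,"grip": 1}
    - {"dp": [0,0.001,0],"roll": 0,"grip": 1}
    - {"dp": [0,0,0],"roll": 0,"grip": 1}

```text
time_s: 14.85
ee_pos: [0.4439, 0.0886, 0.132]
eef_rot: [-1.572, -0.0, 1.738]
force: [-3.7, 3.6, 15.2]
grip_width: 0.0
```

>>> apply_moves:
  deltas:
    - {"dp": [0,0.001,0],"roll": 0,"grip": 1}
    - {"dp": [0,0.0005,0],"roll": 0,"grip": 1}
    - {"dp": [0,0,0],"roll": 0,"grip": 1}

```text
time_s: 15.22
ee_pos: [0.4442, 0.0887, 0.1317]
eef_rot: [-1.573, -0.0, 1.738]
force: [-9.8, 3.3, 31.3]
grip_width: 0.0002
```

>>> apply_moves:
  deltas:
    - {"dp": [0,-0.03,0],"roll": 0,"grip": 1}
    - {"dp": [0,-0.04,0],"roll": 0,"grip": 1}
    - {"dp": [0,-0.04,0],"roll": 0,"grip": 1}
    - {"dp": [0,0,0.05],"roll": 0,"grip": 1}
    - {"dp": [0,0,0],"roll": 0,"grip": 1}
    - {"dp": [0,0,0],"roll": 0,"grip": 1}

```text
time_s: 15.98
ee_pos: [0.3946, 0.0799, 0.2395]
eef_rot: [-1.571, 0.0, 1.738]
force: [0.5, -0.5, -0.6]
grip_width: 0.0005
```

```bash
python3 look.py pics/l5.png; python3 - <<'E'
from fit import *
P={"nose":(.4436,.0887,.121),"tail":(.4627,-.0239,.108),"pad":(.444-.1669*.125,.0864+.986*.125,.063)}
for k,p in P.items():
    q=proj("scene",np.array(p)); print(k,"expected in view",np.round(320+(q-[280,190])*[3.2,3.2]-[0,320],0)+[0,320])
E
```

```text
tip jack [0.0019 0.0498 0.2285] [ 0.5 -0.5 -0.6]
nose expected in view [543. 496.]
tail expected in view [728. 606.]
pad expected in view [360. 482.]
```

View pics/l5.png

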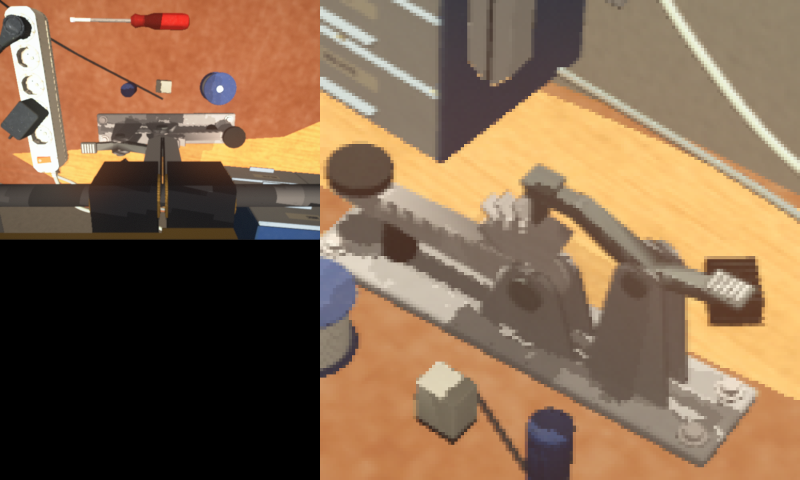

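The nose is at (543,178) and the tail at (730,289), both where they were in the home position. The pad is at (360,168), level, and the bystanders haven't moved. I'm handing in.

```bash
python3 -c "
from station import ctrl
print(ctrl.hand_in())"
```

```text
the job is handed in; nothing more can be done
None
```

The jack is let down and the job is handed in at about 16 s of the 51 s allowed. I did it in the order asked, with the fingers closed and pressing only.

| Step | Fingertip height at the end | Height given | Force at the stop |
|---|---|---|---|
| Tail pressed down to its stop | 94.5 mm | 96 mm | 47 N |
| Arm pushed down onto its stop | 63 mm | 63 mm | 29 N |
| Nose pressed down until home | 121 mm | 121 mm | 31 N |

- **Pawl:** In the last picture its nose and tail are back within about 1 pixel of where they started, so it is home.
- **Arm:** It lies level. The pad appeared about 2 pixels lower than I predicted. I put that down to the pad's dark rim and a small error in the fit, because the fingertip height and the stop force both agree with fully down.
- **Bystanders:** The spool, capacitor, relay and heat sink look unmoved, and the robot stood clear of everything at hand-in.
- **Disagreement:** The force read almost zero while the pad was going down, though 3 to 8 N was expected. The pictures showed the arm following the finger, and the force rose only at the stop.

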